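# Load the oblong quiche into the counter grill on the paddle

## Task

Warm the oblong quiche in the open counter grill: set its dish crosswise on the blade of the paddle where that lies on the counter, then pick up the paddle and carry the dish on it, level and without dropping it, into the grill. Lower the blade through the slot in the rack so that the dish is left squarely bridging the slot, midway under the two heater bars, keeping the fingers off the dish in there. Draw the paddle out and lay it flat on the bare counter again; leave the round dish, the milk jug and the sugar jar where they stand.

Things in the scene. Friction and masses are not known exactly. Their poses are not given: they have to be found in the camera images.
- oblong_dish: Oblong white stoneware dish with a baked quiche in it, 120 long x 56 wide x 28 mm high, straight upright sides, about 0.15 kg. Origin: centre of its underside; x along its length, y across, z up. It starts on the dark wooden board, beside the round dish; either dish may be at either end of the board.
- paddle: Flat loading paddle, 0.17 kg. Origin: on its underside, mid-width, where the dish should ride; x to the front edge, z up. Aluminium blade 60 wide (y), 4 thick, x = -80 to +45 mm. Wooden handle 24 wide, 26 high, underside flush with the blade's, x = -205 to -80 mm; balances near x = -80. It lies on the bare counter, on the side away from the board.
- paddle_grip (a point): A good place to hold the paddle's handle: x = -165 mm in the paddle's frame, mid-width, 13 mm above its underside; axes as the paddle's. Held here, the gripper stays clear of the grill's heater bars while the dish is in the middle of the rack.
- spot (a point): Middle of the grill's rack: centre of the slot, level with the rack's top, 85 mm above the counter. x points from the open front (towards the robot) to the open back, y left, z up. The rack is two level halves, 6 mm thick, x = -85 to +85 mm; the slot between them is 84 mm wide (y = -42 to +42), open-ended along x, with free space 58 mm deep below the rack's top.
- grill: Fixed steel pass-through grill, open at front and back. Origin: under its middle, below the slot; axes as the rack's. Base 27 mm high, x = -90 to +90 mm. Side cheeks with inner faces at y = -145 and +145. Two heater bars cross overhead from cheek to cheek, 70 mm apart: one over x = -80 to -35, one over x = +35 to +80, from 170 mm (tubes) to 230 mm above the counter.
- board: Dark wooden serving board, 260 x 150 mm, 12 mm thick, fixed on the counter. Origin: centre of its underside, x along its length. The two dishes stand on it about 65 mm either side of its middle.
- round_dish: Round white stoneware dish, 84 mm in diameter, 36 mm high, standing on the board. Origin: centre of its underside. To be left alone.
- milk_jug: Steel milk jug, 92 mm in diameter, 105 mm high, with a side handle that reaches 76 mm from the axis. Origin: centre of its underside. To be left alone.
- sugar_jar: Glass sugar jar, 80 mm in diameter, 130 mm high. Origin: centre of its underside. To be left alone.

How it is judged:
On the way, in this order (a step that is already met when the one before it is completed fails the run):
1. the oblong dish stands on the blade of the paddle, let go, while the paddle lies on the counter (contact force between oblong_dish and paddle above 0.5 N and contact force between oblong_dish and the fingers below 0.1 N and height (world z) of paddle below 0.01 m and linear speed of oblong_dish below 0.03 m/s), for 0.2 s.
2. the dish is carried on the blade of the held paddle, untouched by the fingers, more than 50 mm above the counter (contact force between oblong_dish and paddle above 0.5 N and contact force between oblong_dish and the fingers below 0.1 N and contact force between paddle and the fingers above 1 N and height (world z) of oblong_dish above 0.05 m), for 0.5 s.
At the end, for the whole second after the job is handed in: The dish rests level on both rack halves, its length across the slot (within 0.2 rad), its centre within 14 mm of the slot's middle sideways and 30 mm of the rack's middle in depth; the paddle lies flat at rest on the bare counter, touching neither dish nor the board (x of oblong_dish in the frame of spot between -0.03 and 0.03 m and y of oblong_dish in the frame of spot between -0.014 and 0.014 m and z of oblong_dish in the frame of spot between -0.004 and 0.006 m and angle between the x axis of oblong_dish and the y axis of spot, either way round below 0.2 rad and angle between each of oblong_dish, paddle's own z axis and vertical below 0.06 rad and linear speed of each of oblong_dish, paddle below 0.02 m/s and contact force between oblong_dish and paddle below 0.05 N and height (world z) of paddle between -0.008 and 0.008 m and contact force between paddle and board below 0.05 N and contact force between paddle and round_dish below 0.05 N).
It fails at once if the oblong dish is tilted by more than 0.25 rad (angle between oblong_dish's own z axis and vertical above 0.25 rad).
It fails at once if the oblong dish is dropped or flung (faster than 0.9 m/s) (linear speed of oblong_dish above 0.9 m/s).
It fails at once if the fingers touch the dish inside the grill (within 85 mm of the rack's middle) (contact force between oblong_dish and the fingers above 0.5 N and horizontal distance between oblong_dish and spot below 0.085 m).
It fails at once if the round dish, the milk jug or the sugar jar is moved by more than 30 mm (distance of any of round_dish, milk_jug, sugar_jar from where it was at the start of the episode above 0.03 m).
It also fails if it takes over 72 s, if anything falls off the work surface, if the arm or the gripper's body presses on something with over 40 N, if the wrist force passes 120 N, or if a joint passes its speed limit or range.

## Robot

A 6-joint arm with a two-finger parallel gripper is mounted at the origin on the work surface. World frame = base frame: x ahead of the robot, y to its left, z up, the work surface at z = 0. Lengths are in m, angles in rad, forces in N, time in s.
With the tool pointing down it reaches from about 0.35 to 0.775 m from the base axis. Payload 7.3 kg.
Tool frame: the origin (TCP) lies between the finger pads; the fingertips stand 17 mm ahead of it and the grasp point (between the pads) lies 2 mm behind it; z points along the fingers, y is the direction in which the jaws open and shut (so a half turn about z gives the same grasp; the last joint's range is limited). The gripper opens to 92 mm and grips with 3 to 60 N. Pads are 19 mm wide; open, the fingers measure 130 mm over their backs; the gripper's body (75 mm by 190 mm) begins 47 mm behind the grasp point.
Start: joints at [-1.466, 0.342, 1.524, -0, 1.275, -0.146], TCP at [0.13, -0.509, 0.244] pointing down, gripper open.
Joint ranges: [-2.53, 2.53], [-0.77, 2.02], [0.04, 2.7], [-1, 4.14], [0.28, 2.66], [-3.11, 3.11]. Speed limits (rad/s): [2.57, 2.57, 3.14, 3.14, 3.14, 3.14].

## Interface

Orientations are given as [roll, pitch, yaw] about the fixed x, y, z axes, in that order (R = Rz(yaw) Ry(pitch) Rx(roll)).
In Python, from cell import sensors, vision, hand_in gives the robot as it stands.
- The arm moves only by the tool step_arm, never from a script. Its argument "series" is a list of rows, each a list of 5 numbers: the opening, from 0 (shut) to 1 (fully open), then the shift along the world's x, y, z each as a share of 25 mm, from -1 to 1, then the turn about the world's z as a share of 0.08 rad, from -1 to 1. A call has 1 to 12 rows; each row shifts and turns the commanded pose from where the row before left it; what a row does not reach is not made up. A row lasts 1/10 s, in which the tool goes at most 50 mm and 8.59 degrees, less where a joint would pass 70% of its speed; a pose out of reach is approached as far as the arm can. A call with a number of a shift or a turn outside -1 to 1 is refused whole. A call with a gripper value outside its range is refused whole. The fingers move at their own pace and stop on an object; "squeeze" is the grip in N (left out, the last holds). Time passes only in rows, so rows that do not move let the fingers close. It gives the time, the measured TCP pose, the force and the opening at its end, in the units of the state.
- sensors.observe(): the state, without advancing time (a new reading comes with each control period).
- vision.read_camera(name): name is "side" or "top"; returns a dict with "pixels" (400x640x3 uint8, blue, green, red), "range_z" (400x640 float32, m along the optical axis (not along the pixel's ray), 0 where there is no reading), "camera_matrix" (3x3 intrinsics, pixels), "k1" (the pictures are not rectified: a ray, as slopes to the right and down, at radius r is drawn at 1 + k1 r^2 times it, then the intrinsics apply), "pose" (4x4, takes a point from camera to world coordinates). Camera axes: x right, y down, z forward; pixel columns grow to the right and rows downward; lengths in m; the calibration is good to about 2 mm. A picture is of the moment at which its call begins.
- hand_in(): hands the job in, once; it reports no verdict.
The state is a dict: "time": time; "qpos": joint angles; "qvel": joint speeds; "joint_efforts": joint torques, N m; "tool_pos": TCP position; "tool_rot": TCP orientation; "contact_force": force on the tool from outside, world axes, zero at the start; "torque": the same for the moment, N m; "opening": finger opening in m.
Only numpy, scipy, OpenCV 4.12 (cv2) and the standard library are available. Lean on these libraries where they do the work, as an engineer would, in place of code of your own. Each camera call takes 0.05 s, during which the arm holds its last target.

## Working session

There is one attempt and no reset: what is moved stays moved. The work goes in short steps, Python scripts to look and compute and a tool call to move; the robot and the scene stay as the last step left them, time stands still between calls to the robot, and variables do not carry over. Pictures are saved under pics/ and viewed, and the job is handed in when it is done.

Besides the shell and the picture viewer there is one more tool, called after "Emit:" as name([rows], argument=value, ...), one row to a line, values as JSON. step_arm: Moves the arm, as the interface text tells. Its arguments: {"type":"object","properties":{"series":{"type":"array","items":{"type":"array","items":{"type":"number","minimum":-1,"maximum":1}}},"squeeze":{"type":"number"}},"required":["series"]}

```bash
ls; mkdir -p pics; python3 - <<'E'
from cell import sensors, vision
import cv2, numpy as np
print(sensors.observe())
for n in("side","top"):
    d=vision.read_camera(n); cv2.imwrite(f"pics/{n}0.png",d["pixels"]); np.savez(f"{n}0.npz",**{k:np.array(v) for k,v in d.items()})
    print(n,d["camera_matrix"],d["k1"],d["pose"])
E
```

```text
pics
{'time': 0.0, 'qpos': array([-1.46597930e+00,  3.42687422e-01,  1.52501276e+00,  6.71675457e-06,
        1.27540534e+00, -1.46039443e-01]), 'qvel': array([-4.91728094e-04, -1.97612143e-04,  3.42556474e-04,  1.66074986e-05,
        7.63616970e-04, -1.27993221e-03]), 'joint_efforts': array([ 8.57276555e-04, -4.31233120e+01, -2.44215077e+01,  7.19149341e-02,
        5.59598836e-02, -1.29457976e-04]), 'tool_pos': array([ 0.13028569, -0.50818267,  0.24306476]), 'tool_rot': array([-3.14009682e+00, -2.26508820e-04,  2.50854337e-01]), 'contact_force': array([-0.18117234,  0.6042185 , -0.07921466]), 'torque': array([-0.06485623,  0.01004496,  0.02921843]), 'opening': 0.09196687444805873}
side [[437.11043355   0.         317.97924179]
 [  0.         437.11043355 201.46168798]
 [  0.           0.           1.        ]] 0.01625057612309742 [[-8.19210366e-01 -3.81118361e-01  4.28536080e-01  2.20079979e-02]
 [-5.73492838e-01  5.43649554e-01 -6.12822264e-01  6.50085194e-01]
 [ 5.84367701e-04 -7.47792723e-01 -6.63932001e-01  7.86837951e-01]
 [ 0.00000000e+00  0.00000000e+00  0.00000000e+00  1.00000000e+00]]
top [[420.09577811   0.         316.90163239]
 [  0.         420.09577811 197.76095861]
 [  0.           0.           1.        ]] 0.030481933298264555 [[ 0.00983104 -0.99638325  0.08440238  0.37977172]
 [-0.99975013 -0.01148858 -0.01917535  0.00911855]
 [ 0.02007566 -0.08419278 -0.99624723  1.33999688]
 [ 0.          0.          0.          1.        ]]
```

View pics/top0.png

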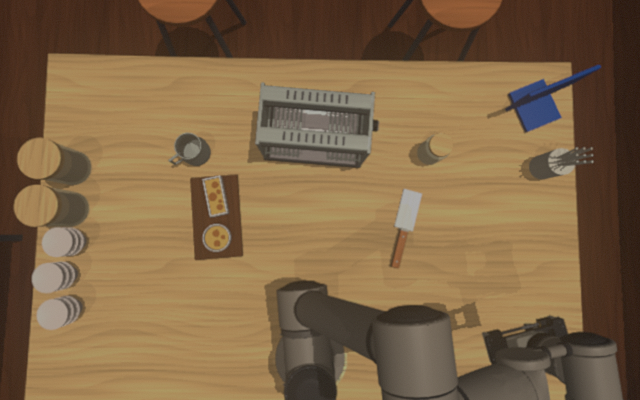

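View pics/side0.png

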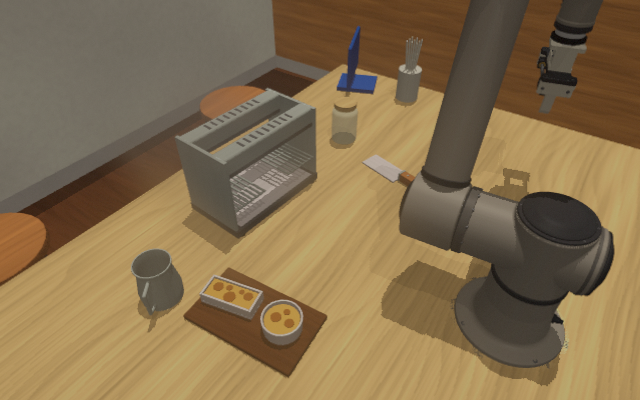

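The top view shows the oblong dish at about (215,196), the round dish at (216,237), the paddle blade at (409,210) with its handle at (400,250), and the grill at (316,130). The jug is at (188,150) and the jar at (433,150).

```bash
cat > h.py <<'E'
import numpy as np, cv2
def load(n): 
    d=dict(np.load(n)); return d
def rays(d,uv):
    K=d["camera_matrix"];uv=np.asarray(uv,float).reshape(-1,2)
    p=cv2.undistortPoints(uv[:,None,:],K,np.array([float(d["k1"]),0,0,0.]))[:,0]
    return np.c_[p,np.ones(len(p))]
def onplane(d,uv,z):
    r=rays(d,uv)@d["pose"][:3,:3].T;o=d["pose"][:3,3]
    return o+r*((z-o[2])/r[:,2])[:,None]
def cloud(d):
    h,w=d["range_z"].shape
    v,u=np.mgrid[:h,:w]
    r=rays(d,np.c_[u.ravel(),v.ravel()])*d["range_z"].reshape(-1,1)
    return (r@d["pose"][:3,:3].T+d["pose"][:3,3]).reshape(h,w,3)
def proj(d,P):
    P=np.asarray(P,float).reshape(-1,3);T=np.linalg.inv(d["pose"])
    rv,_=cv2.Rodrigues(T[:3,:3])
    return cv2.projectPoints(P,rv,T[:3,3],d["camera_matrix"],np.array([float(d["k1"]),0,0,0.]))[0][:,0]
def rect(d,mask,z,mina=30):
    cs,_=cv2.findContours(mask.astype(np.uint8),cv2.RETR_EXTERNAL,cv2.CHAIN_APPROX_NONE)
    c=max(cs,key=cv2.contourArea)
    P=onplane(d,c[:,0,:],z)[:,:2]
    return P,cv2.minAreaRect((P*1000).astype(np.float32))
E
python3 - <<'E'
from h import *
for n,crops in(("top",[(150,160,260,270),(370,170,460,280),(240,70,390,180)]),("side",[(100,230,340,370),(350,140,430,190)])):
    d=load(n+"0.npz");im=d["pixels"]
    for i,(a,b,c,e) in enumerate(crops):
        s=min(800//(c-a),600//(e-b)); cv2.imwrite(f"pics/c_{n}{i}.png",cv2.resize(im[b:e,a:c],None,fx=s,fy=s,interpolation=cv2.INTER_NEAREST)); print(n,i,s)
    C=cloud(d)
    for u,v in ([(215,196),(216,237),(409,210),(400,250),(300,220),(230,255),(316,120),(280,118),(345,118),(315,90),(315,137)] if n=="top" else [(230,295),(282,320),(380,167),(300,350),(260,190)]):
        print(n,u,v,C[v,u].round(4),im[v,u])
E
```

```text
top 0 5
top 1 5
top 2 5
top 215 196 [0.4918 0.2988 0.0395] [ 50  88 137]
top 216 237 [0.3658 0.2912 0.0429] [ 69 126 160]
top 409 210 [ 0.4569 -0.3103  0.0077] [157 168 169]
top 400 250 [ 0.3309 -0.2762  0.0277] [ 55  92 140]
top 300 220 [0.4215 0.0364 0.0048] [ 94 144 171]
top 230 255 [0.3101 0.2526 0.0132] [40 62 90]
top 316 120 [ 0.7389 -0.0108  0.0287] [104 111 122]
top 280 118 [0.7458 0.1041 0.0209] [102 110 120]
top 345 118 [ 0.7481 -0.1035  0.024 ] [ 87  95 104]
top 315 90 [ 0.7657 -0.0042  0.2316] [109 125 129]
top 315 137 [ 0.6379 -0.0056  0.2276] [112 124 127]
side 0 3
side 1 10
side 230 295 [0.4888 0.3022 0.0354] [ 46  99 149]
side 282 320 [0.361  0.2888 0.0388] [ 71 147 185]
side 380 167 [ 0.4644 -0.3022  0.0052] [150 160 173]
side 300 350 [0.303  0.3083 0.0122] [ 42  72 107]
side 260 190 [6.67e-01 5.00e-04 2.72e-02] [138 148 159]
```

View pics/c_top0.png

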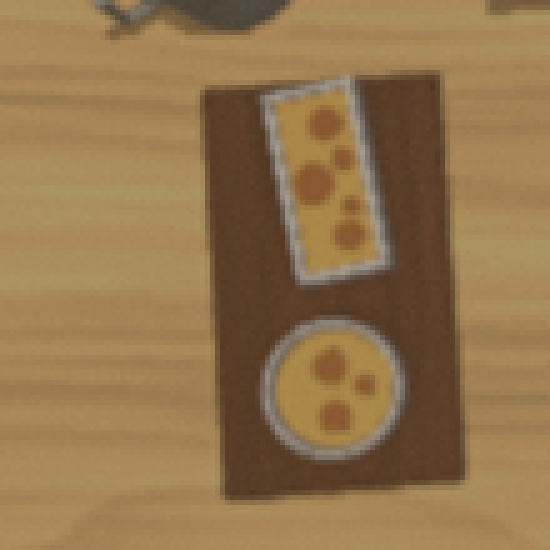

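View pics/c_top1.png

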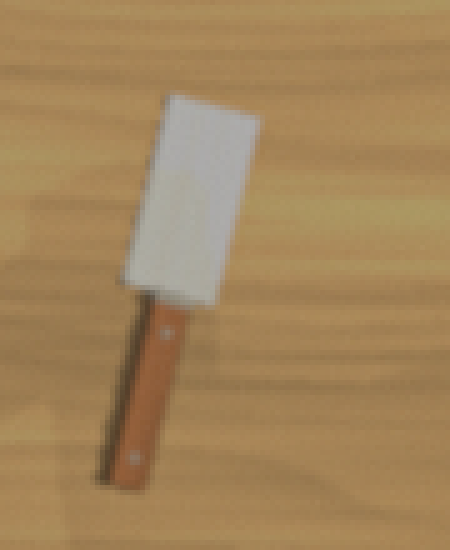

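View pics/c_top2.png

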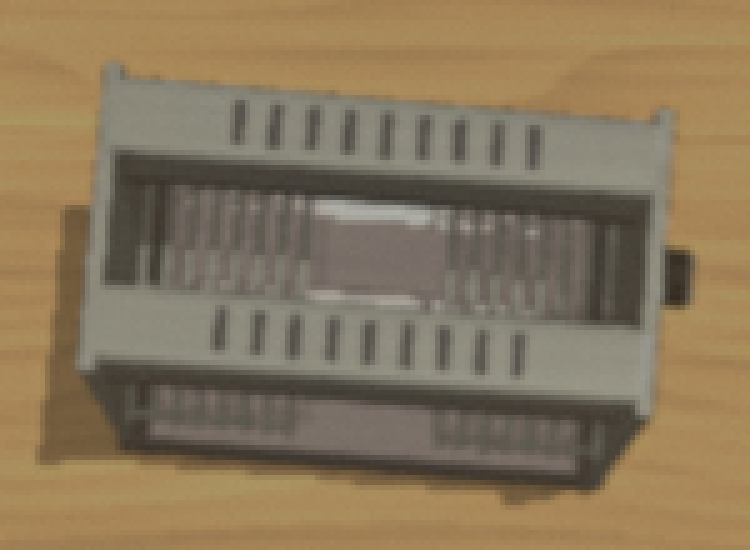

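View pics/c_side0.png

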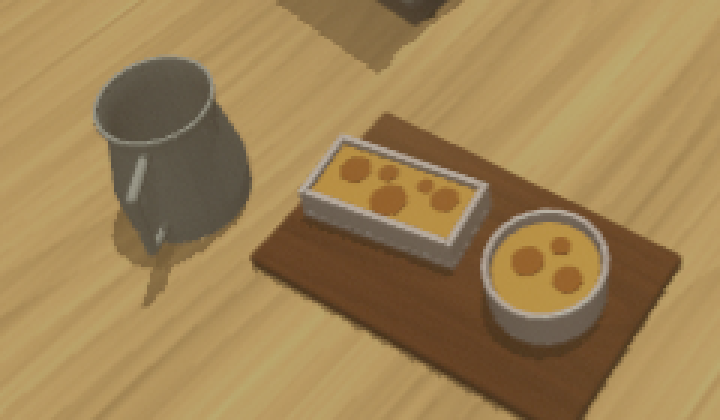

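```bash
python3 - <<'E'
from h import *
d=load("top0.npz");im=d["pixels"];hsv=cv2.cvtColor(im,cv2.COLOR_BGR2HSV)
def q(name,pts,off,z):
    P=onplane(d,np.array(pts)/5+off-0.4,z)[:,:2];print(name,P.round(4).tolist(),"c",P.mean(0).round(4));return P
P=q("dish",[(261,96),(353,77),(392,267),(300,285)],(150,160),.040)
e=(P[0]+P[1]-P[2]-P[3]);print("ang",np.arctan2(e[1],e[0]),np.linalg.norm(e)/2,np.linalg.norm(P[0]+P[3]-P[1]-P[2])/2)
P=q("blade",[(168,93),(261,118),(216,307),(122,283)],(370,170),.004)
e=(P[0]+P[1]-P[2]-P[3]);print("ang",np.arctan2(e[1],e[0]),np.linalg.norm(e)/2,np.linalg.norm(P[0]+P[3]-P[1]-P[2])/2)
P=q("handle",[(152,298),(190,308),(146,490),(110,485)],(370,170),.026)
e=(P[0]+P[1]-P[2]-P[3]);print("ang",np.arctan2(e[1],e[0]),np.linalg.norm(e)/2,np.linalg.norm(P[0]+P[3]-P[1]-P[2])/2)
P=q("gap",[(115,150),(650,195),(640,328),(107,287)],(240,70),.230)
e=(P[0]+P[1]-P[2]-P[3]);f=P[0]+P[3]-P[1]-P[2];print("ang",np.arctan2(e[1],e[0]),np.arctan2(-f[0],f[1]),np.linalg.norm(e)/2,np.linalg.norm(f)/2)
P=q("round",[(333,388)],(150,160),.048)
# masks
sil=(hsv[...,1]<45)&(hsv[...,2]>120); m=np.zeros(sil.shape,np.uint8);m[180:245,385:430]=sil[180:245,385:430]
print("blade mask",rect(d,m,.004)[1])
m=np.zeros(sil.shape,np.uint8);brd=(hsv[...,2]<110);
for n in("top","side"):
    dd=load(n+"0.npz");C=cloud(dd)
    # grill tops
    s=C[(C[...,2]>.222)&(C[...,2]<.24)&(C[...,0]>.5)&(abs(C[...,1])<.25)]
    print(n,len(s),s.mean(0),cv2.minAreaRect((s[:,:2]*1000).astype(np.float32)))
    s=C[(C[...,2]>.033)&(C[...,2]<.044)&(C[...,0]>.41)&(C[...,0]<.58)&(C[...,1]>.24)&(C[...,1]<.38)]
    print(n,"dish",len(s),s.mean(0),cv2.minAreaRect((s[:,:2]*1000).astype(np.float32)))
    s=C[(C[...,2]>.065)&(C[...,2]<.15)&(C[...,0]>.42)]
    for nm,sel in(("jug",s[(s[:,1]>.2)]),("jar",s[(s[:,1]<-.2)&(s[:,1]>-.5)])):
        print(n,nm,sel.min(0),sel.max(0))
E
```

```text
dish [[0.5447, 0.3408], [0.5573, 0.2847], [0.4397, 0.2574], [0.428, 0.3132]] c [0.4924 0.299 ]
ang 0.22985558432827036 0.12029352256563083 0.05727504721172343
blade [[0.5269, -0.2931], [0.5115, -0.3527], [0.3904, -0.3226], [0.405, -0.2629]] c [ 0.4585 -0.3078]
ang -0.2434330134277719 0.12521701973196295 0.06153540692017869
handle [[0.3954, -0.2771], [0.3894, -0.3009], [0.2766, -0.2724], [0.2795, -0.25]] c [ 0.3352 -0.2751]
ang -0.23819619253688995 0.11770072168089497 0.02347180580043634
gap [[0.7374, 0.1366], [0.7173, -0.1523], [0.6442, -0.147], [0.6623, 0.1394]] c [ 0.6903 -0.0058]
ang -0.055214796786251255 -0.06631357280858177 0.07412766040790794 0.2882770357000525
round [[0.3653, 0.2895]] c [0.3653 0.2895]
blade mask ((457.4138488769531, -306.73260498046875), (59.6666259765625, 127.4451675415039), 75.44681549072266)
top 3965 [ 0.68950275 -0.00421241  0.23027426] ((690.796875, -5.2615509033203125), (312.4740295410156, 168.4462127685547), 85.7379150390625)
top dish 618 [0.49431739 0.30076509 0.03732861] ((493.5123291015625, 300.85498046875), (120.02176666259766, 57.14069747924805), 12.903688430786133)
top jug [0.42014652 0.33098805 0.06502268] [0.6734083  0.76133882 0.14934751]
top jar [ 0.60414242 -0.40978372  0.0655293 ] [ 0.68159875 -0.33711541  0.13793328]
side 3024 [0.68201317 0.0098822  0.22820194] ((689.6958618164062, -6.8939666748046875), (313.60186767578125, 170.4818572998047), 85.88082122802734)
side dish 1160 [0.49030935 0.29819672 0.03607424] ((490.6068420410156, 298.1418151855469), (121.22183990478516, 57.98923873901367), 12.938058853149414)
side jug [0.5848527  0.32781245 0.06500409] [0.67358431 0.42711342 0.10752857]
side jar [ 0.59844792 -0.49918473  0.06503741] [ 2.26449497 -0.20001932  0.14998982]
```

Emit:
step_arm([
  [1, 1, 1, 0, 0],
  [1, 1, 1, 0, 0],
  [1, 1, 1, 0, 0],
  [1, 1, 1, 0, 0],
  [1, 1, 1, 0, 0],
  [1, 1, 1, 0, 0],
  [1, 1, 1, 0, 0],
  [1, 1, 1, 0, 0],
  [1, 1, 1, 0, 0],
  [1, 1, 1, 0, 0],
  [1, 0.2, 1, 0, 0],
  [1, 0.2, 1, 0, 0],
], squeeze=20)

```text
time: 1.3
tool_pos: [0.3907, -0.2072, 0.2433]
tool_rot: [-3.141, 0.001, 0.252]
contact_force: [0.8, 0.6, 0.3]
opening: 0.0917
```

Emit:
step_arm([
  [1, 0.2, 1, 0, 0],
  [1, 0.2, 1, 0, 0],
  [1, 0.2, 1, 0, 0],
  [1, 0.2, 1, 0, 0],
  [1, 0.2, 1, 0, 0],
  [1, 0.2, 1, 0, 0],
  [1, 0.2, 1, 0, 0],
  [1, 0.2, 1, 0, 0],
  [1, 0.2, 1, 0, 0],
  [1, 0.2, 1, 0, 0],
  [1, 0.2, 1, 0, 0],
  [1, 0.2, 1, 0, 0],
])

```text
time: 2.5
tool_pos: [0.4502, 0.0925, 0.2435]
tool_rot: [3.142, 0.001, 0.251]
contact_force: [0.2, -0.8, -0.7]
opening: 0.0918
```

Emit:
step_arm([
  [1, 0.2, 1, 0, -0.3],
  [1, 0.2, 1, 0, 0],
  [1, 0.2, 1, 0, 0],
  [1, 0.2, 1, 0, 0],
  [1, 0.2, 1, -0.5, 0],
  [1, 0.2, 1, -0.5, 0],
  [1, 0.2, 1, -1, 0],
  [1, 0.28, 1, -1, 0],
  [1, 0, 0.28, -1, 0],
  [1, 0, 0, 0, 0],
])

```text
time: 3.5
tool_pos: [0.49, 0.2985, 0.1398]
tool_rot: [3.14, 0.008, 0.228]
contact_force: [-1.0, -0.6, -0.4]
opening: 0.0917
```

```bash
python3 - <<'E'
from cell import sensors, vision
import cv2, numpy as np
print(sensors.observe()["tool_pos"],sensors.observe()["tool_rot"])
d=vision.read_camera("side"); cv2.imwrite("pics/side1.png",cv2.resize(d["pixels"][160:380,100:380],None,fx=2.7,fy=2.7))
E
```

```text
[0.48995989 0.29849981 0.13977924] [3.14013974 0.00795624 0.22838231]
```

View pics/side1.png

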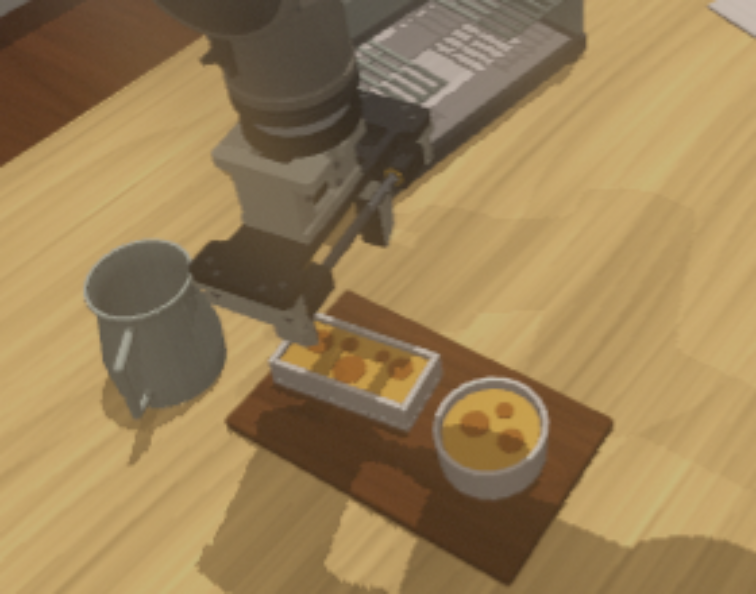

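The open jaws hover over the oblong dish (about (350,365) in this crop), and the jug at (155,330) is clear. Descending to grip.

Emit:
step_arm([
  [1, 0.08, 0.04, -1, 0],
  [1, 0, 0, -1, 0],
  [1, 0, 0, -1, 0],
  [1, 0, 0, -0.8, 0],
  [1, 0, 0, -0.4, 0],
  [1, 0, 0, 0, 0],
  [0.5, 0, 0, 0, 0],
  [0.4, 0, 0, 0, 0],
  [0.4, 0, 0, 0, 0],
  [0.4, 0, 0, 0, 0],
  [0.4, 0, 0, 0, 0],
])

```text
time: 4.65
tool_pos: [0.4944, 0.2995, 0.0391]
tool_rot: [-3.142, -0.001, 0.227]
contact_force: [-0.3, 0.2, -0.5]
opening: 0.0565
```

Emit:
step_arm([
  [0, 0, 0, 0, 0],
  [0, 0, 0, 0, 0],
  [0, 0, 0, 0.3, 0],
  [0, 0, 0, 0.6, 0],
  [0, 0, 0, 0.8, 0],
  [0, 0, 0, 0.8, 0],
  [0, 0, 0, 0.8, 0],
  [0, 0, 0, 0.4, 0],
  [0, 0, 0, 0, 0],
])

```text
time: 5.55
tool_pos: [0.495, 0.2997, 0.1326]
tool_rot: [-3.141, -0.003, 0.227]
contact_force: [0.7, -0.5, -1.6]
opening: 0.0555
```

```bash
python3 - <<'E'
from cell import sensors, vision
import cv2, numpy as np
s=sensors.observe();print(s["tool_pos"],s["tool_rot"],s["opening"])
d=vision.read_camera("side"); cv2.imwrite("pics/side2.png",cv2.resize(d["pixels"][160:380,100:380],None,fx=2.7,fy=2.7))
E
```

```text
[0.4949823  0.29972917 0.13262953] [-3.14116043e+00 -2.72913017e-03  2.26859036e-01] 0.05546680817752466
```

View pics/side2.png

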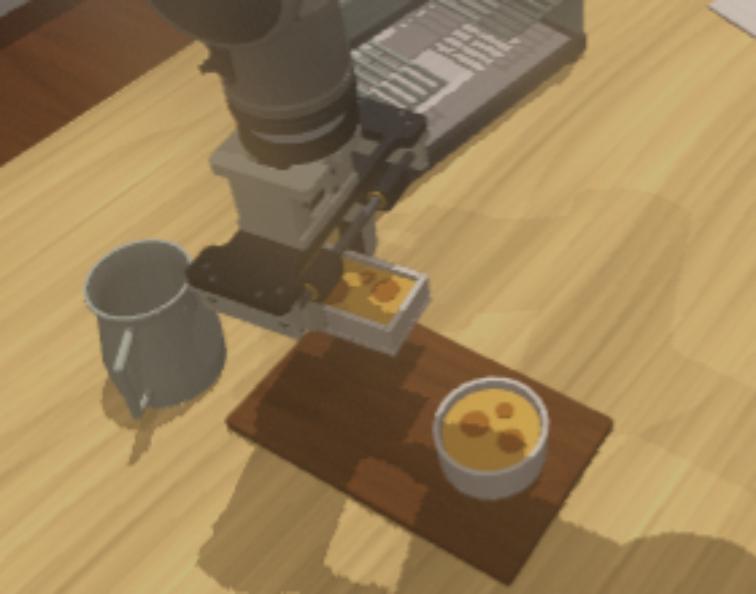

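The dish is lifted level (corner visible at (400,320)) and the round dish has not moved. Carrying it to the paddle.

Emit:
step_arm([
  [0, -0.2, -0.5, 0, 0],
  [0, -0.2, -1, 0, 0],
  [0, -0.2, -1, 0, 0],
  [0, -0.2, -1, 0, 0],
  [0, -0.2, -1, 0, 0.5],
  [0, -0.2, -1, 0, 1],
  [0, -0.2, -1, 0, 1],
  [0, -0.2, -1, 0, 1],
  [0, -0.2, -1, 0, 1],
  [0, -0.2, -1, 0, 1],
  [0, -0.2, -1, 0, 1],
  [0, 0, -1, 0, 1],
])

```text
time: 6.8
tool_pos: [0.4378, 0.0112, 0.1301]
tool_rot: [-3.139, 0.002, 0.83]
contact_force: [-0.1, -0.2, -1.1]
opening: 0.0556
```

Emit:
step_arm([
  [0, 0, -1, 0, 1],
  [0, 0, -1, 0, 1],
  [0, 0, -1, 0, 1],
  [0, 0, -1, 0, 1],
  [0, 0, -1, 0, 1],
  [0, 0.2, -1, 0, 1],
  [0, 0.2, -1, 0, 0.25],
  [0, 0.2, -1, 0, 0],
  [0, 0.2, -1, 0, 0],
  [0, 0.2, -1, 0, 0],
  [0, 0.2, -0.5, 0, 0],
  [0, 0, 0, 0, 0],
])

```text
time: 8.0
tool_pos: [0.4694, -0.2515, 0.1302]
tool_rot: [-3.141, -0.0, 1.325]
contact_force: [0.1, 1.5, -2.0]
opening: 0.0563
```

Emit:
step_arm([
  [0, 0.12, -1, -0.5, 0],
  [0, 0.12, -1, -0.5, 0.04],
  [0, 0, -0.3, -0.8, 0],
  [0, 0, 0, -0.8, 0],
  [0, 0, 0, -0.4, 0],
  [0, 0, 0, 0, 0],
])

```text
time: 8.6
tool_pos: [0.4744, -0.3062, 0.0547]
tool_rot: [-3.138, -0.002, 1.331]
contact_force: [-0.4, 0.3, -1.6]
opening: 0.0561
```

```bash
python3 - <<'E'
from cell import sensors, vision
import cv2, numpy as np
s=sensors.observe();print(s["tool_pos"],s["tool_rot"],s["opening"])
for n in("side","top"):
    d=vision.read_camera(n); np.savez(f"{n}3.npz",**{k:np.array(v) for k,v in d.items()})
    a,b,c,e=(340,120,480,220) if n=="side" else (350,160,490,280)
    cv2.imwrite(f"pics/{n}3.png",cv2.resize(d["pixels"][b:e,a:c],None,fx=5,fy=5,interpolation=cv2.INTER_NEAREST))
E
```

```text
[ 0.47440598 -0.30623732  0.05465299] [-3.13793992e+00 -2.07408616e-03  1.33076555e+00] 0.05611424756648277
```

View pics/side3.png

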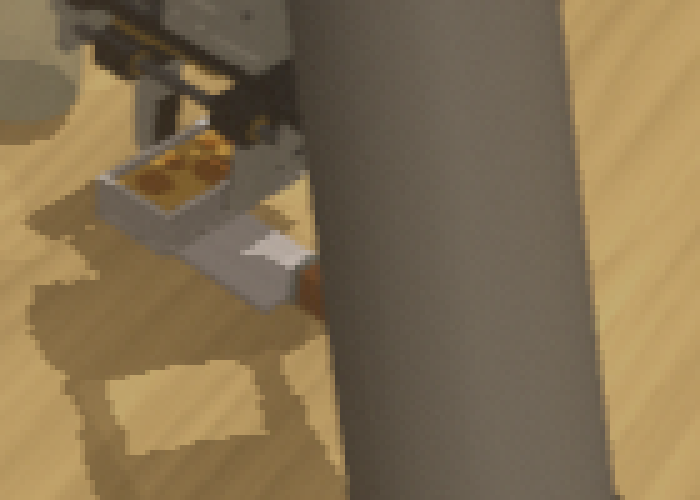

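View pics/top3.png

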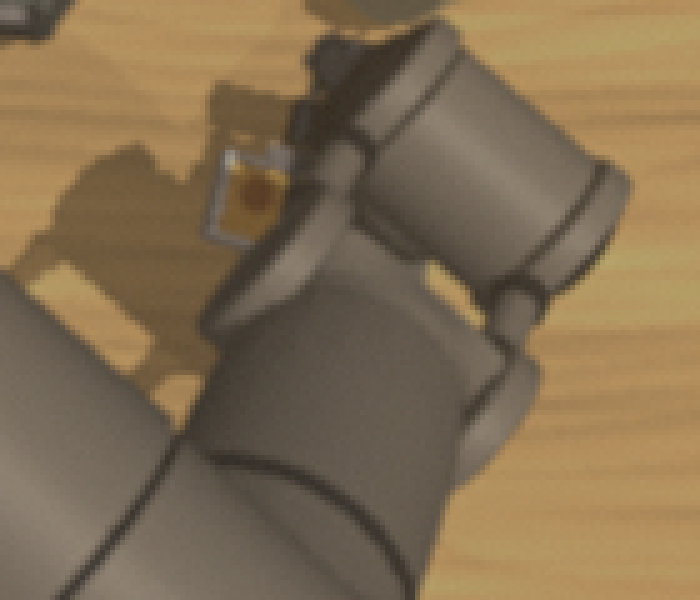

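```bash
python3 - <<'E'
from h import *
d=load("top3.npz")
P=onplane(d,np.array([(225,150),(205,239)])/5+(350,160)-.4,.0557);print(P,P.mean(0))
E
```

```text
[[ 0.51657951 -0.2548498   0.0557    ]
 [ 0.46148528 -0.24222557  0.0557    ]] [ 0.4890324  -0.24853769  0.0557    ]
```

Emit:
step_arm([
  [0, -0.01, -0.15, -0.4, 0],
  [0, 0, 0, -0.3, 0],
  [0, 0, 0, -0.16, 0],
  [0, 0, 0, -0.06, 0],
  [0, 0, 0, 0, 0],
])

```text
time: 9.2
tool_pos: [0.475, -0.3118, 0.033]
tool_rot: [-3.141, -0.0, 1.33]
contact_force: [-0.5, -0.6, -1.1]
opening: 0.056
```

Emit:
step_arm([
  [0, 0, 0, -0.06, 0],
  [0, 0, 0, 0, 0],
])

```text
time: 9.4
tool_pos: [0.4751, -0.3119, 0.0318]
tool_rot: [3.141, 0.0, 1.33]
contact_force: [0.2, -0.1, -1.8]
opening: 0.0556
```

Emit:
step_arm([
  [0, 0, 0, -0.05, 0],
  [0, 0, 0, 0, 0],
])

```text
time: 9.6
tool_pos: [0.4752, -0.312, 0.0311]
tool_rot: [3.141, 0.0, 1.33]
contact_force: [-1.4, 1.1, 3.9]
opening: 0.0557
```

Emit:
step_arm([
  [0.62, 0, 0, 0, 0],
  [0.65, 0, 0, 0, 0],
  [0.75, 0, 0, 0, 0],
  [0.85, 0, 0, 0, 0],
  [0.85, 0, 0, 0.5, 0],
  [0.9, 0, 0, 1, 0],
  [0.9, 0, 0, 1, 0],
  [0.9, 0, 0, 1, 0],
  [0.9, 0, 0, 1, 0],
  [0.9, 0, 0, 1, 0],
])

```text
time: 10.6
tool_pos: [0.475, -0.3118, 0.1701]
tool_rot: [3.141, 0.0, 1.33]
contact_force: [0.4, 0.3, -0.0]
opening: 0.083
```

Emit:
step_arm([
  [0.9, -0.5, 0.12, 0, -1],
  [0.9, -0.5, 0.12, 0, -1],
  [0.9, -0.5, 0.12, 0, -1],
  [0.9, -0.5, 0.12, 0, -1],
  [0.9, -0.5, 0.12, 0, -1],
  [0.9, -0.5, 0.12, 0, -1],
  [0.9, -0.5, 0.12, 0, -1],
  [0.9, -0.5, 0.12, 0, -1],
  [0.9, -0.5, 0.12, 0, -1],
  [0.9, -0.5, 0.12, 0, -1],
  [0.9, -0.5, 0.12, 0, -1],
  [0.9, -0.5, 0.12, 0, -1],
])

```text
time: 11.8
tool_pos: [0.3246, -0.2758, 0.1689]
tool_rot: [3.14, -0.0, 0.367]
contact_force: [-0.3, -0.8, 0.6]
opening: 0.0829
```

Emit:
step_arm([
  [0.9, -0.3, 0, 0, -1],
  [0.9, -0.1, 0.1, 0, -1],
  [0.9, 0, 0, 0, -1],
  [0.9, 0, 0, 0, -1],
  [0.9, 0, 0, 0, -1],
  [0.9, 0, 0, 0, -1],
  [0.9, 0, 0, 0, -1],
  [0.9, 0, 0, 0, -0.65],
  [0.9, 0, 0, 0, 0],
])

```text
time: 12.7
tool_pos: [0.3152, -0.2734, 0.1688]
tool_rot: [3.141, -0.001, -0.242]
contact_force: [0.6, 0.1, 0.3]
opening: 0.0823
```

```bash
python3 - <<'E'
from cell import sensors, vision
import cv2, numpy as np
s=sensors.observe();print(s["tool_pos"],s["tool_rot"],s["opening"])
for n in("side","top"):
    d=vision.read_camera(n); np.savez(f"{n}4.npz",**{k:np.array(v) for k,v in d.items()})
    a,b,c,e=(340,120,480,220) if n=="side" else (350,160,490,280)
    cv2.imwrite(f"pics/{n}4.png",cv2.resize(d["pixels"][b:e,a:c],None,fx=5,fy=5,interpolation=cv2.INTER_NEAREST))
E
```

```text
[ 0.31515999 -0.27344306  0.1687777 ] [ 3.14078551e+00 -9.35183866e-04 -2.42390349e-01] 0.08225545143797915
```

View pics/side4.png

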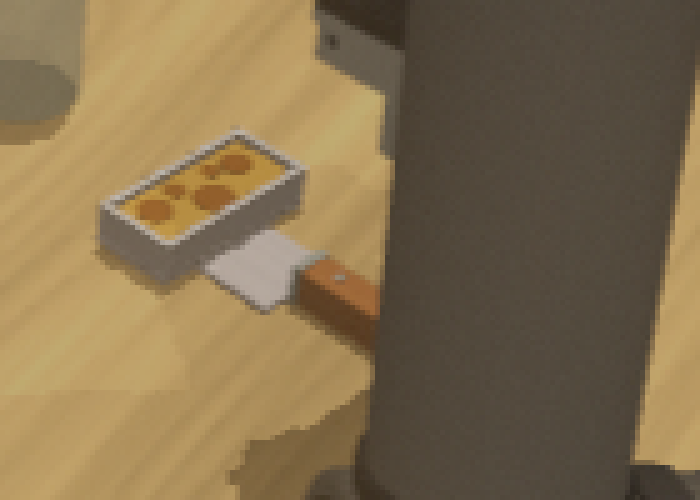

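View pics/top4.png

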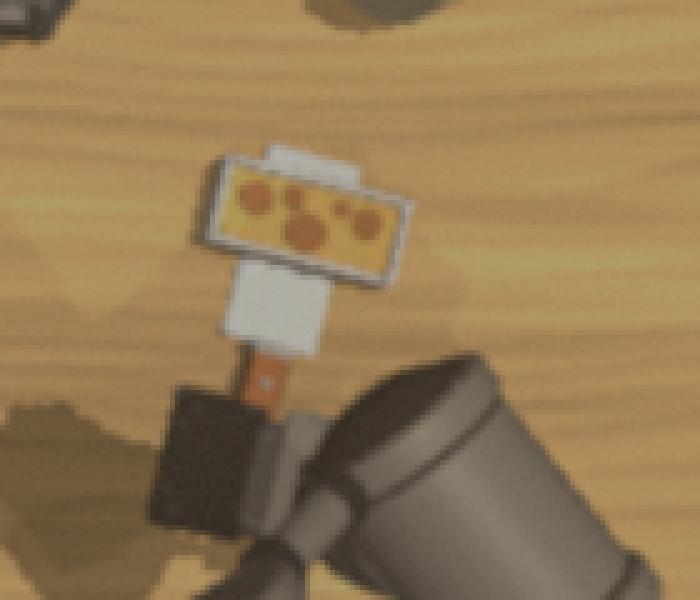

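```bash
python3 - <<'E'
from h import *
d=load("top4.npz")
P=onplane(d,np.array([(220,154),(413,202),(388,288),(203,240)])/5+(350,160)-.4,.032)[:,:2];c=P.mean(0)
e=P[0]+P[3]-P[1]-P[2];print("dish",c,np.arctan2(-e[0],e[1]),np.linalg.norm(e)/2)
B=onplane(d,np.array([(268,143),(361,170),(316,356),(222,333)])/5+(350,160)-.4,.004)[:,:2]
f=B[0]+B[1]-B[2]-B[3];a=np.arctan2(f[1],f[0]);u=np.array([np.cos(a),np.sin(a)]);v=np.array([-u[1],u[0]])
o=B.mean(0)+.0175*u;print("paddle",o,a,np.linalg.norm(f)/2,"grip",o-.165*u,"dish in paddle",(c-o)@u,(c-o)@v)
E
```

```text
dish [ 0.47506131 -0.31021203] -0.23867955677575475 0.12170388731009689
paddle [ 0.47526509 -0.3120798 ] -0.24521474292569112 0.12428208347015161 grip [ 0.31520103 -0.27202363] dish in paddle -0.0006511108787383798 0.0017624218885071781
```

The dish (centre near (306,220) in the top crop) sits crosswise on the blade, within 2 mm of the ride point and square to it. Going down on the handle.

Emit:
step_arm([
  [0.9, 0, 0.06, -1, 0],
  [0.9, 0, 0, -1, 0],
  [0.9, 0, 0, -1, 0],
  [0.9, 0, 0, -1, 0],
  [0.9, 0, 0, -1, 0],
  [0.9, 0, 0, -0.6, 0],
  [0.9, 0, 0, -0.2, 0],
  [0.9, 0, 0, 0, 0],
  [0.9, 0, 0, 0, 0],
], squeeze=60)

```text
time: 13.7
tool_pos: [0.3154, -0.2722, 0.0237]
tool_rot: [3.141, -0.001, -0.242]
contact_force: [-0.3, -0.4, 0.2]
opening: 0.0829
```

Emit:
step_arm([
  [0.9, 0, 0, -0.16, 0],
  [0.5, 0, 0, 0, 0],
  [0.4, 0, 0, 0, 0],
  [0.3, 0, 0, 0, 0],
  [0.2, 0, 0, 0, 0],
  [0.1, 0, 0, 0, 0],
  [0, 0, 0, 0, 0],
  [0, 0, 0, 0, 0],
  [0, 0, 0, 0, 0],
  [0, 0, 0, 0, 0],
])

```text
time: 14.7
tool_pos: [0.3151, -0.2719, 0.019]
tool_rot: [3.141, -0.0, -0.242]
contact_force: [-0.3, -0.5, -0.6]
opening: 0.0238
```

Emit:
step_arm([
  [0, 0, 0, 0.1, 0],
  [0, 0, 0, 0.2, 0],
  [0, 0, 0, 0.3, 0],
  [0, 0, 0, 0.4, 0],
  [0, 0, 0, 0.4, 0],
  [0, 0, 0, 0.3, 0],
  [0, 0, 0, 0.2, 0],
  [0, 0, 0, 0.1, 0],
  [0, 0, 0, 0, 0],
])

```text
time: 15.6
tool_pos: [0.3151, -0.2719, 0.0693]
tool_rot: [3.141, -0.0, -0.242]
contact_force: [0.6, -0.2, -3.1]
opening: 0.0236
```

```bash
python3 - <<'E'
from cell import sensors, vision
from h import *
s=sensors.observe();print(s["tool_pos"],s["tool_rot"],s["opening"])
for n in("side","top"):
    d=vision.read_camera(n); np.savez(f"{n}5.npz",**{k:np.array(v) for k,v in d.items()})
    a,b,c,e=(340,100,480,200) if n=="side" else (350,160,490,280)
    cv2.imwrite(f"pics/{n}5.png",cv2.resize(d["pixels"][b:e,a:c],None,fx=5,fy=5,interpolation=cv2.INTER_NEAREST))
    C=cloud(load(f"{n}5.npz"));m=(C[...,0]>.38)&(C[...,0]<.56)&(C[...,1]<-.24)&(C[...,1]>-.38)&(C[...,2]>.03)&(C[...,2]<.12)
    P=C[m];u=np.array([np.cos(.243),-np.sin(.243)]);v=np.array([-u[1],u[0]])
    q=(P[:,:2]-P[:,:2].mean(0)); 
    x=(P[:,:2]-[.475,-.311])@u
    for lo,hi in((-.075,-.035),(-.022,-.01),(-.01,.01),(.01,.022),(.032,.042)):
        k=(x>lo)&(x<hi);print(n,lo,hi,k.sum(),np.median(P[k,2]) if k.sum() else 0)
E
```

```text
[ 0.31513179 -0.27194307  0.06929275] [ 3.14113226e+00 -4.31899458e-04 -2.41977761e-01] 0.023563626331274574
side -0.075 -0.035 133 0.05312795364091161
side -0.022 -0.01 111 0.07593507642556363
side -0.01 0.01 215 0.07586949029392209
side 0.01 0.022 135 0.07580823382065394
side 0.032 0.042 0 0
top -0.075 -0.035 260 0.0539621007230644
top -0.022 -0.01 161 0.07719853505762697
top -0.01 0.01 274 0.07646610419384214
top 0.01 0.022 167 0.076522403379927
top 0.032 0.042 45 0.053209266818964096
```

View pics/side5.png

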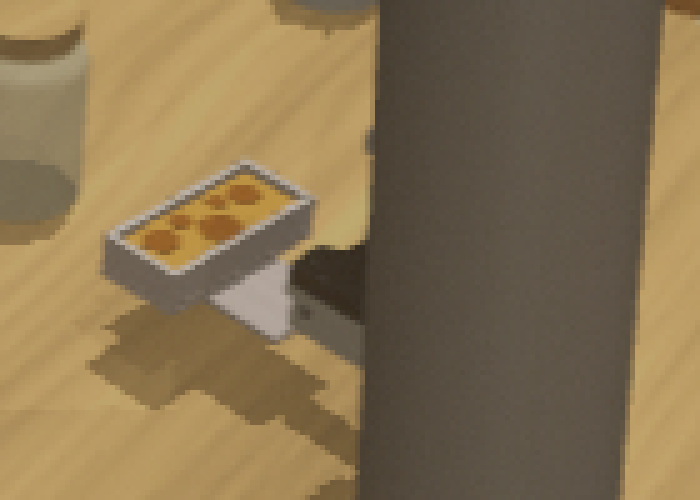

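The dish and paddle are lifted level: the dish top reads 0.0765 m fore and aft, and the blade is level too. Raising, then swinging in front of the grill.

Emit:
step_arm([
  [0, 0, 0, 0.1, 0],
  [0, 0, 0, 0.2, 0],
  [0, 0, 0, 0.4, 0],
  [0, 0, 0, 0.5, 0],
  [0, 0, 0, 0.5, 0],
  [0, 0, 0, 0.3, 0],
  [0, 0, 0, 0.2, 0],
  [0, 0, 0, 0.08, 0],
  [0, 0.04, 0.2, 0, 0.05],
  [0, 0.08, 0.4, 0, 0.1],
  [0, 0.12, 0.6, 0, 0.15],
])

```text
time: 16.8
tool_pos: [0.3209, -0.241, 0.1255]
tool_rot: [-3.141, 0.001, -0.218]
contact_force: [-0.6, 0.9, -3.1]
opening: 0.0236
```

Emit:
step_arm([
  [0, 0.16, 0.8, 0, 0.15],
  [0, 0.16, 0.8, 0, 0.15],
  [0, 0.16, 0.8, 0, 0.15],
  [0, 0.16, 0.8, 0, 0.15],
  [0, 0.16, 0.8, 0, 0.15],
  [0, 0.16, 0.8, 0, 0.15],
  [0, 0.17, 0.8, 0, 0.15],
  [0, 0.17, 0.8, 0, 0.15],
  [0, 0.17, 0.8, 0, 0.15],
  [0, 0.17, 0.8, 0, 0.15],
  [0, 0.16, 0.7, 0, 0.15],
  [0, 0.12, 0.5, 0, 0.1],
])

```text
time: 18.0
tool_pos: [0.3683, -0.01, 0.1256]
tool_rot: [-3.141, 0.002, -0.076]
contact_force: [0.7, 0.5, -3.0]
opening: 0.0236
```

Emit:
step_arm([
  [0, 0.09, 0.35, 0, 0.1],
  [0, 0.05, 0.2, 0, 0],
  [0, 0, 0, 0, 0],
  [0, 0, 0, 0, 0],
])

```text
time: 18.4
tool_pos: [0.3724, 0.0017, 0.1259]
tool_rot: [3.141, 0.0, -0.07]
contact_force: [-1.3, -0.3, -3.3]
opening: 0.0234
```

```bash
python3 - <<'E'
from cell import sensors, vision
from h import *
s=sensors.observe();print(s["tool_pos"],s["tool_rot"],s["opening"])
for n in("side","top"):
    d=vision.read_camera(n); np.savez(f"{n}6.npz",**{k:np.array(v) for k,v in d.items()})
    a,b,c,e=(170,80,400,250) if n=="side" else (240,80,400,200)
    f=3 if n=="side" else 5
    cv2.imwrite(f"pics/{n}6.png",cv2.resize(d["pixels"][b:e,a:c],None,fx=f,fy=f,interpolation=cv2.INTER_NEAREST))
E
```

```text
[0.37239817 0.00174761 0.12589647] [ 3.14139538e+00  3.88011143e-04 -7.00315508e-02] 0.02337911352237569
```

View pics/side6.png

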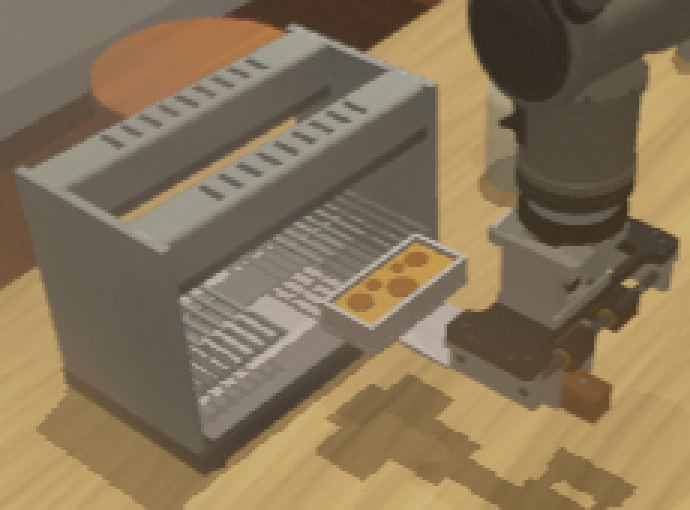

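View pics/top6.png

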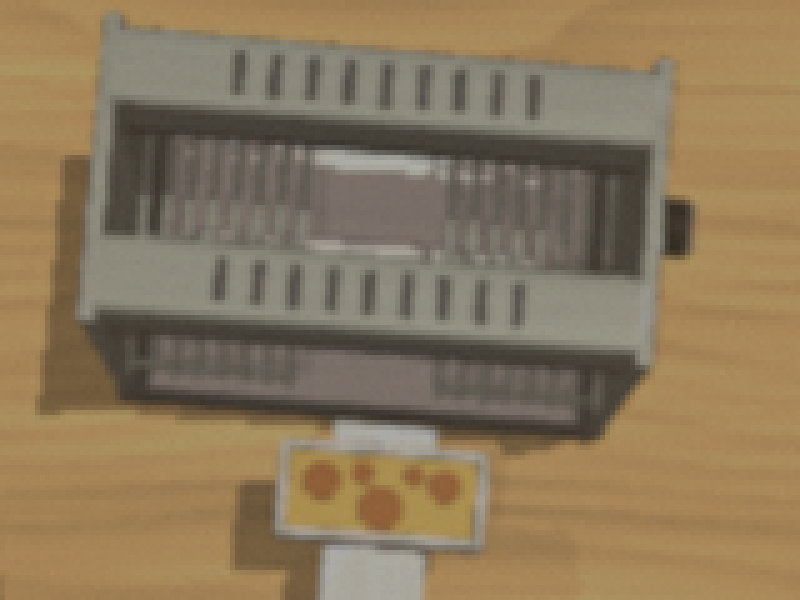

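```bash
python3 - <<'E'
from h import *
d=load("top6.npz")
f=lambda pts,z:onplane(d,np.array(pts)/5+(240,80)-.4,z)[:,:2]
S=f([(297,345),(437,355),(312,215),(445,215)],.085);print("slot",S)
D=f([(287,437),(490,455),(480,551),(273,533)],.126-.019+.032);c=D.mean(0);e=D[0]+D[3]-D[1]-D[2];print("dish",c,np.arctan2(-e[0],e[1]),np.linalg.norm(e)/2)
B=f([(333,420),(440,428)],.111);print("blade front",B,B.mean(0))
for a in(-.066,-.073):
  u=np.array([np.cos(a),np.sin(a)]);v=np.array([-u[1],u[0]])
  for nm,p in(("slotF",S[:2].mean(0)),("slotM",S[2:].mean(0)),("dish",c),("bladefront",B.mean(0)),("TCP",np.array([.3724,.0017]))):
    print(a,nm,(p-[.690,-.0055])@u,(p-[.690,-.0055])@v)
ds=load("side0.npz");im=ds["pixels"][130:250,180:330];cv2.imwrite("pics/sg.png",cv2.resize(im,None,fx=5,fy=5,interpolation=cv2.INTER_NEAREST))
E
```

```text
slot [[ 0.63468343  0.04058188]
 [ 0.62973624 -0.04420642]
 [ 0.71481808  0.03251489]
 [ 0.71605121 -0.04838693]]
dish [ 0.53750637 -0.01118224] -0.07576139170316204 0.11854520783133328
blade front [[ 0.58481735  0.01808348]
 [ 0.58087297 -0.04522408]] [ 0.58284516 -0.0135703 ]
-0.066 slotF -0.0579075537477956 -0.00013168332879179
-0.066 slotM 0.0255399268313972 -0.0007532487103931478
-0.066 dish -0.15178686080167328 -0.015727140422430827
-0.066 bladefront -0.10638928490396414 -0.015119814883250315
-0.066 TCP -0.31738337334248173 -0.013762061100968816
-0.073 slotF -0.05790521324274827 -0.000537029668424265
-0.073 slotM 0.02554457380365702 -0.0005744522280842258
-0.073 dish -0.1516730529548776 -0.016789254457547944
-0.073 bladefront -0.10628084053729189 -0.015864163361720147
-0.073 TCP -0.31727926384060884 -0.015983389401540937
```

View pics/sg.png

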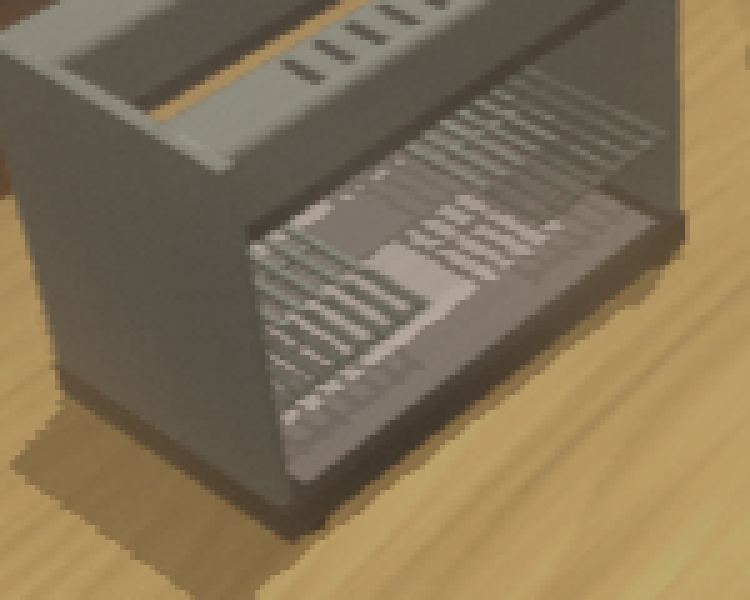

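The side view shows the dish level on the blade in front of the grill mouth. In the top crop the slot runs between about x=297 and 437 at the rack front, and the paddle sits about 15 mm right of its axis. I'll shift left and then go in.

Emit:
step_arm([
  [0, 0, 0.2, 0, 0],
  [0, 0, 0.22, 0, 0],
  [0, 0, 0.2, 0, 0],
  [0, 0.2, -0.014, 0, 0],
  [0, 0.4, -0.028, 0, 0],
  [0, 0.6, -0.042, 0, 0],
  [0, 0.6, -0.042, 0, 0],
  [0, 0.6, -0.042, 0, 0],
  [0, 0.4, -0.028, 0, 0],
  [0, 0.2, -0.014, 0, 0],
  [0, 0, 0, 0, 0],
])

```text
time: 19.6
tool_pos: [0.448, 0.012, 0.1258]
tool_rot: [3.141, 0.0, -0.07]
contact_force: [-0.6, 0.4, -3.7]
opening: 0.0237
```

```bash
python3 - <<'E'
from cell import sensors, vision
from h import *
s=sensors.observe();p=s["tool_pos"];print(p,s["tool_rot"],s["opening"])
a=-.07;u=np.array([np.cos(a),np.sin(a)]);v=np.array([-u[1],u[0]]);print((p[:2]-[.690,-.0055])@u,(p[:2]-[.690,-.0055])@v)
for n in("side","top"):
    d=vision.read_camera(n); np.savez(f"{n}7.npz",**{k:np.array(v) for k,v in d.items()})
    a,b,c,e=(170,80,400,250) if n=="side" else (240,80,400,200)
    f=3 if n=="side" else 5
    cv2.imwrite(f"pics/{n}7.png",cv2.resize(d["pixels"][b:e,a:c],None,fx=f,fy=f,interpolation=cv2.INTER_NEAREST))
E
```

```text
[0.44804311 0.01204926 0.12579924] [ 3.14149072e+00  1.12638714e-04 -7.00428081e-02] 0.02369492709377928
-0.24259178657561947 0.0005831324372530666
```

View pics/side7.png

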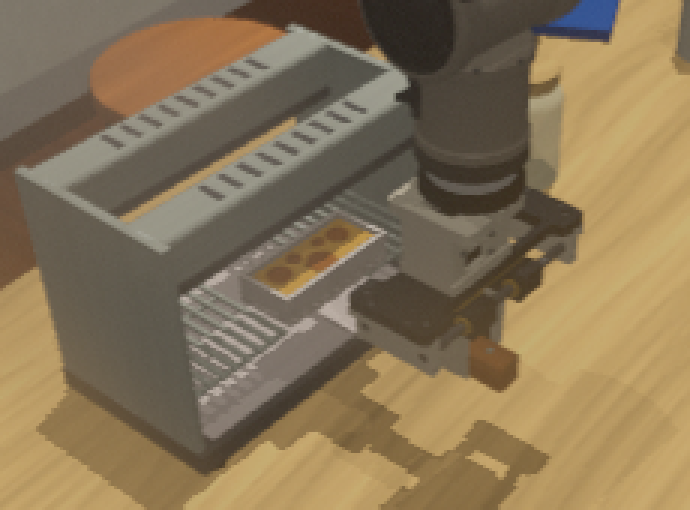

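View pics/top7.png

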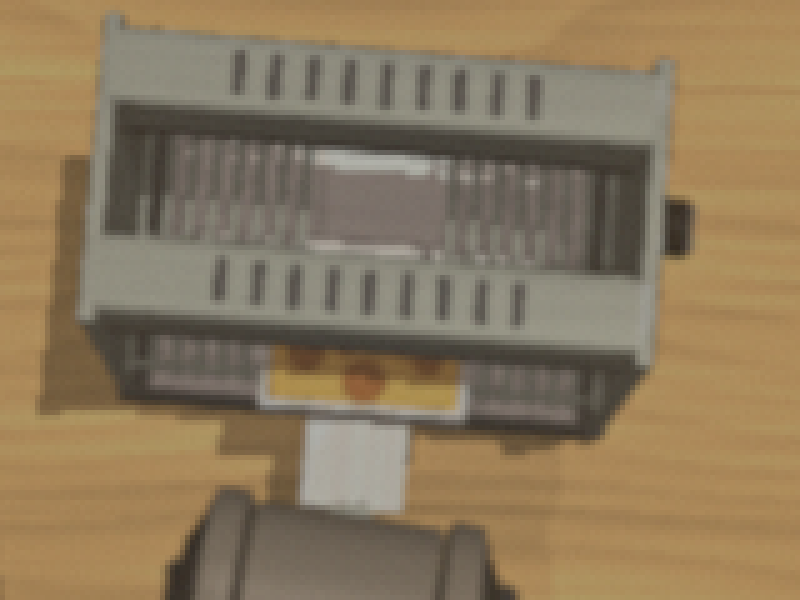

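The dish is entering level and centred (top crop: dish spans 258–468, slot centre about 365). Advancing another 77 mm.

Emit:
step_arm([
  [0, 0.2, -0.014, 0, 0],
  [0, 0.4, -0.028, 0, 0],
  [0, 0.6, -0.042, 0, 0],
  [0, 0.6, -0.042, 0, 0],
  [0, 0.5, -0.035, 0, 0],
  [0, 0.4, -0.028, 0, 0],
  [0, 0.25, -0.018, 0, 0],
  [0, 0.12, -0.008, 0, 0],
  [0, 0, 0, 0, 0],
  [0, 0, 0, 0, 0],
])

```text
time: 20.7
tool_pos: [0.5239, 0.0069, 0.1259]
tool_rot: [3.142, 0.001, -0.07]
contact_force: [-0.7, -0.3, -2.9]
opening: 0.0234
```

```bash
python3 - <<'E'
from cell import sensors, vision
from h import *
s=sensors.observe();p=s["tool_pos"];print(p,s["tool_rot"],s["opening"])
a=-.07;u=np.array([np.cos(a),np.sin(a)]);v=np.array([-u[1],u[0]]);print((p[:2]-[.690,-.0055])@u,(p[:2]-[.690,-.0055])@v)
for n in("side","top"):
    d=vision.read_camera(n); np.savez(f"{n}8.npz",**{k:np.array(v) for k,v in d.items()})
    a,b,c,e=(170,80,400,250) if n=="side" else (240,80,400,200)
    f=3 if n=="side" else 5
    cv2.imwrite(f"pics/{n}8.png",cv2.resize(d["pixels"][b:e,a:c],None,fx=f,fy=f,interpolation=cv2.INTER_NEAREST))
E
```

```text
[0.52386594 0.00685432 0.12590803] [ 3.14152812e+00  6.56785359e-04 -6.99549338e-02] 0.02343559244801028
-0.1665912937322725 0.0007041741699535399
```

View pics/side8.png

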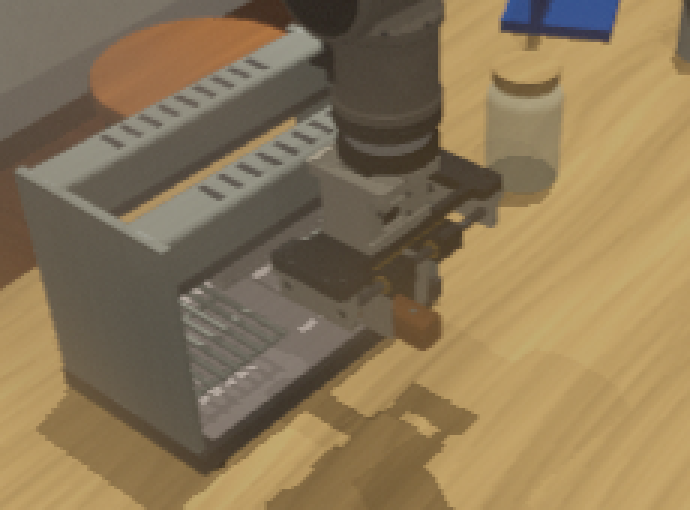

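View pics/top8.png

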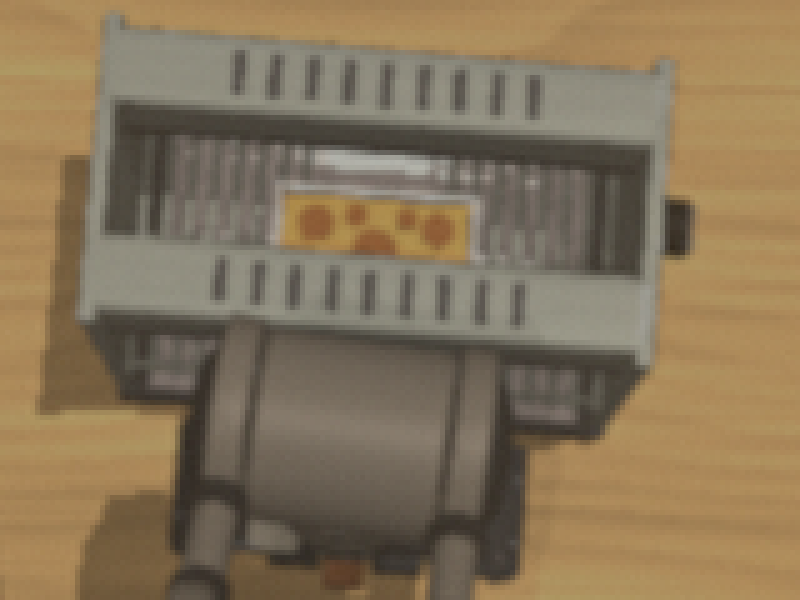

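```bash
python3 - <<'E'
from h import *
d=load("top8.npz")
P=onplane(d,np.array([(277,181),(486,196)])/5+(240,80)-.4,.139)[:,:2]
a=-.07;u=np.array([np.cos(a),np.sin(a)]);v=np.array([-u[1],u[0]]);q=P.mean(0)-[.690,-.0055];print(P,q@u-.028,q@v,np.linalg.norm(P[0]-P[1]))
E
```

```text
[[ 0.72020941  0.05212016]
 [ 0.71320127 -0.06974558]] -0.001128359325186814 -0.0014367540127716207 0.12206708271845496
```

The dish is within about 1.5 mm of the rack centre in both axes. Lowering.

Emit:
step_arm([
  [0, 0, 0, -0.15, 0],
  [0, 0, 0, -0.25, 0],
  [0, 0, 0, -0.2, 0],
  [0, 0, 0, -0.15, 0],
  [0, 0, 0, -0.15, 0],
  [0, 0, 0, -0.15, 0],
  [0, 0, 0, -0.15, 0],
  [0, 0, 0, -0.2, 0],
  [0, 0, 0, -0.25, 0],
  [0, 0, 0, -0.25, 0],
  [0, 0, 0, -0.14, 0],
  [0, 0, 0, 0, 0],
])

```text
time: 22.0
tool_pos: [0.524, 0.0068, 0.0743]
tool_rot: [-3.142, 0.001, -0.07]
contact_force: [0.6, -0.2, -1.5]
opening: 0.0236
```

```bash
python3 - <<'E'
from cell import sensors, vision
from h import *
s=sensors.observe();p=s["tool_pos"];print(p,s["tool_rot"],s["opening"],s["contact_force"])
for n in("side","top"):
    d=vision.read_camera(n); np.savez(f"{n}9.npz",**{k:np.array(v) for k,v in d.items()})
    a,b,c,e=(170,80,400,250) if n=="side" else (240,80,400,200)
    f=3 if n=="side" else 5
    cv2.imwrite(f"pics/{n}9.png",cv2.resize(d["pixels"][b:e,a:c],None,fx=f,fy=f,interpolation=cv2.INTER_NEAREST))
E
```

```text
[0.52395496 0.00682616 0.0743208 ] [-3.14158874e+00  1.21885850e-03 -7.00375806e-02] 0.02359288635352271 [ 0.64255156 -0.24476497 -1.54222964]
```

View pics/top9.png

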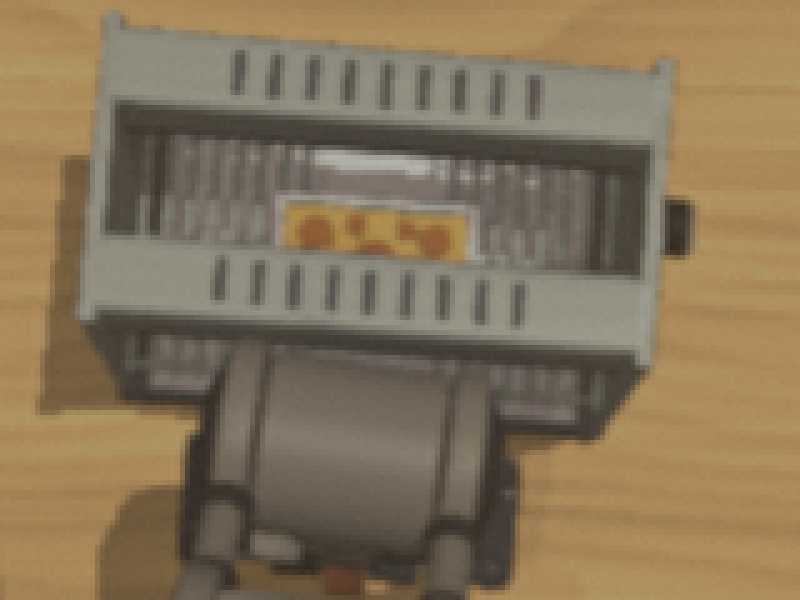

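The wrist load fell from about 3 N to 1.5 N (paddle only), so the dish rests on the rack at about (377,230) in the crop. Drawing the paddle straight out.

Emit:
step_arm([
  [0, -0.2, 0.014, 0, 0],
  [0, -0.5, 0.035, 0, 0],
  [0, -0.7, 0.049, 0, 0],
  [0, -0.7, 0.049, 0, 0],
  [0, -0.7, 0.049, 0, 0],
  [0, -0.7, 0.049, 0, 0],
  [0, -0.7, 0.049, 0, 0],
  [0, -0.7, 0.049, 0, 0],
  [0, -0.7, 0.049, 0, 0],
  [0, -0.5, 0.035, 0, 0],
  [0, -0.2, 0.014, 0, 0],
  [0, 0, 0, 0, 0],
])

```text
time: 23.3
tool_pos: [0.3666, 0.0178, 0.0753]
tool_rot: [3.141, -0.001, -0.07]
contact_force: [0.4, -0.2, -1.6]
opening: 0.0235
```

```bash
python3 - <<'E'
from cell import sensors, vision
from h import *
s=sensors.observe();p=s["tool_pos"];print(p,s["tool_rot"],s["opening"],s["contact_force"])
for n in("side","top"):
    d=vision.read_camera(n); np.savez(f"{n}10.npz",**{k:np.array(v) for k,v in d.items()})
    a,b,c,e=(170,80,400,250) if n=="side" else (240,80,400,200)
    f=3 if n=="side" else 5
    cv2.imwrite(f"pics/{n}10.png",cv2.resize(d["pixels"][b:e,a:c],None,fx=f,fy=f,interpolation=cv2.INTER_NEAREST))
E
```

```text
[0.36657439 0.01782928 0.07531139] [ 3.14144739e+00 -5.77286866e-04 -7.01057092e-02] 0.023522575789234234 [ 0.39365207 -0.19754086 -1.63903333]
```

View pics/top10.png

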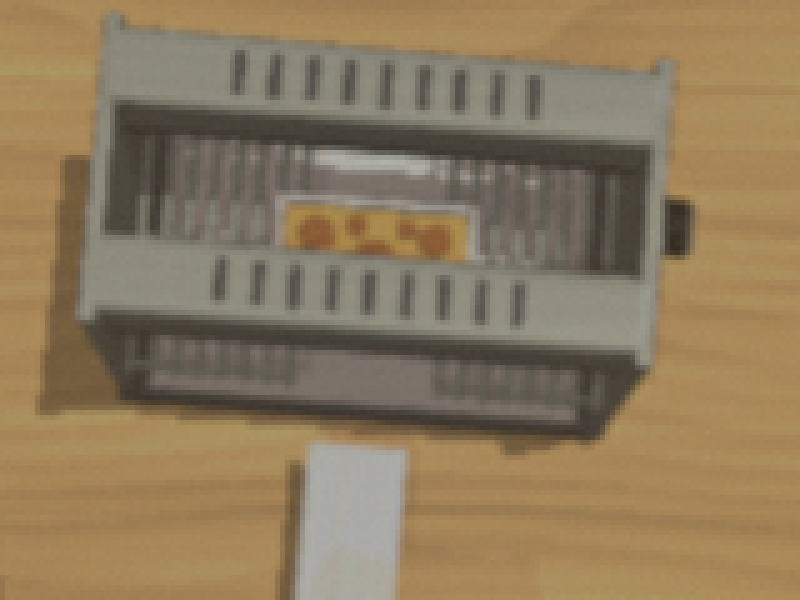

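View pics/side10.png

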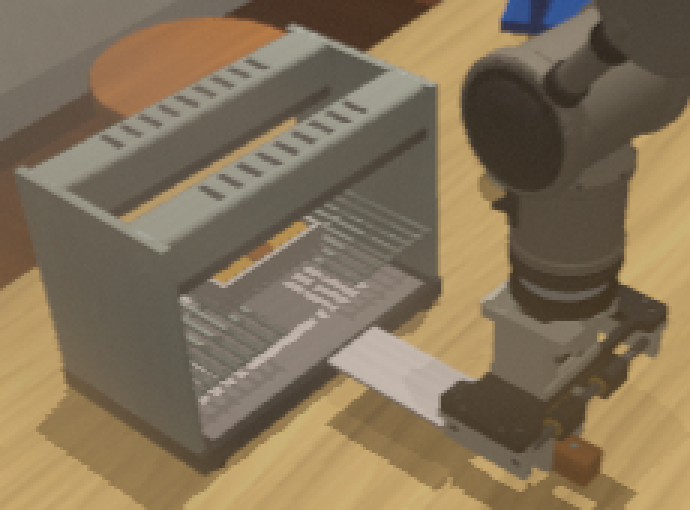

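The dish has not moved (crop (377,230)) and the blade is clear of the grill, with its front edge at about y=443. Laying the paddle down in front.

Emit:
step_arm([
  [0, 0, 0, -0.3, 0],
  [0, 0, 0, -0.6, 0],
  [0, 0, 0, -0.6, 0],
  [0, 0, 0, -0.4, 0],
  [0, 0, 0, -0.15, 0],
  [0, 0, 0, -0.1, 0],
  [0, 0, 0, 0, 0],
  [0, 0, 0, 0, 0],
])

```text
time: 24.2
tool_pos: [0.3671, 0.0178, 0.0215]
tool_rot: [3.141, -0.001, -0.07]
contact_force: [-0.4, 0.7, -1.0]
opening: 0.0238
```

Emit:
step_arm([
  [0, 0, 0, -0.05, 0],
  [0, 0, 0, -0.04, 0],
  [0, 0, 0, 0, 0],
])

```text
time: 24.5
tool_pos: [0.367, 0.0178, 0.0191]
tool_rot: [3.141, -0.001, -0.07]
contact_force: [0.3, 0.1, -1.2]
opening: 0.0239
```

Emit:
step_arm([
  [0, 0, 0, -0.02, 0],
  [0, 0, 0, -0.01, 0],
  [0, 0, 0, 0, 0],
])

```text
time: 24.8
tool_pos: [0.367, 0.0178, 0.019]
tool_rot: [3.141, -0.001, -0.07]
contact_force: [-3.2, -0.4, 11.2]
opening: 0.0236
```

Contact with the counter; releasing and going up.

Emit:
step_arm([
  [0.3, 0, 0, 0, 0],
  [0.35, 0, 0, 0, 0],
  [0.5, 0, 0, 0, 0],
  [0.7, 0, 0, 0, 0],
  [0.7, 0, 0, 0, 0],
  [0.7, 0, 0, 0.4, 0],
  [0.7, 0, 0, 1, 0],
  [0.7, 0, 0, 1, 0],
  [0.7, 0, 0, 1, 0],
  [0.7, 0, 0, 1, 0],
  [0.7, 0, 0, 1, 0],
  [0.7, 0, 0, 0, 0],
])

```text
time: 26.0
tool_pos: [0.3685, 0.0176, 0.1557]
tool_rot: [3.141, -0.006, -0.07]
contact_force: [0.2, 0.1, 0.4]
opening: 0.0647
```

```bash
python3 - <<'E'
from cell import sensors, vision
from h import *
s=sensors.observe();p=s["tool_pos"];print(s["time"],p,s["tool_rot"],s["opening"],s["contact_force"])
for n in("side","top"):
    d=vision.read_camera(n); np.savez(f"{n}11.npz",**{k:np.array(v) for k,v in d.items()})
    a,b,c,e=(100,70,400,290) if n=="side" else (160,60,460,280)
    cv2.imwrite(f"pics/{n}11.png",cv2.resize(d["pixels"][b:e,a:c],None,fx=2.6,fy=2.6,interpolation=cv2.INTER_NEAREST))
C=cloud(load("top11.npz"));m=(abs(C[...,1])<.05)&(C[...,0]>.44)&(C[...,0]<.585)
P=C[m]
for x in(.46,.5,.54,.57): k=abs(P[:,0]-x)<.01;k&=P[:,2]<.02;k&=abs(P[:,1]-.0085)<.025;print(x,np.median(P[k,2]))
im=load("top11.npz")["pixels"];cv2.imwrite("pics/top11z.png",cv2.resize(im[80:200,240:400],None,fx=5,fy=5,interpolation=cv2.INTER_NEAREST))
E
```

```text
26.0 [0.36851113 0.01757703 0.15568646] [ 3.140982   -0.00600303 -0.0699302 ] 0.06471861492993473 [0.23177183 0.07243322 0.38479463]
0.46 0.004619058981801594
0.5 0.004824298242696146
0.54 0.004726165791969272
0.57 0.004000708345568094
```

View pics/top11z.png

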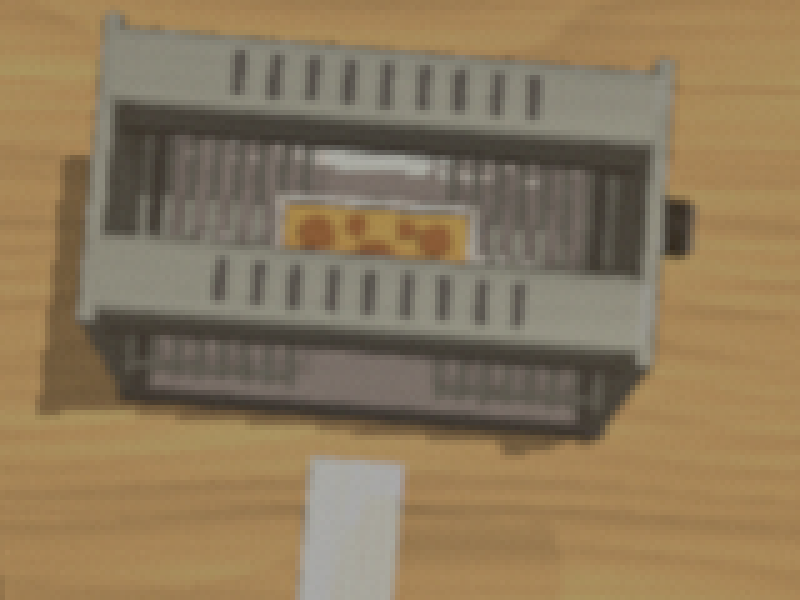

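View pics/side11.png

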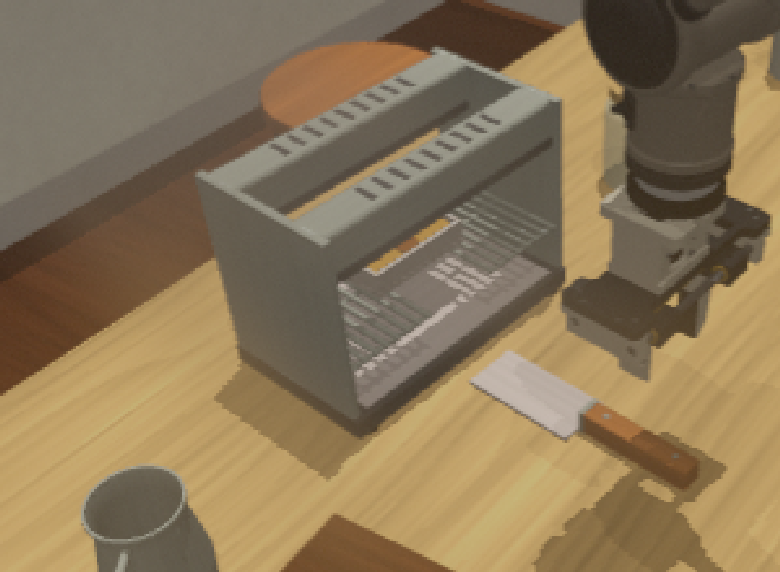

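```bash
python3 - <<'E'
from h import *
d=load("top11.npz")
P=onplane(d,np.array([(277,195),(482,209)])/5+(240,80)-.4,.113)[:,:2]
a=-.07;u=np.array([np.cos(a),np.sin(a)]);v=np.array([-u[1],u[0]]);q=P.mean(0)-[.690,-.0055];e=P[0]-P[1];print(q@u-.028,q@v,np.linalg.norm(e),np.arctan2(-e[0],e[1])-a)
C=cloud(d);m=(C[...,2]>.09)&(C[...,2]<.125)&(C[...,0]>.66)&(C[...,0]<.73)&(abs(C[...,1])<.1)
P=C[m];v0=(P-[.69,-.0055,0])
for lo,hi in((-.06,-.02),(-.02,.02),(.02,.06)):k=(P[:,1]>lo)&(P[:,1]<hi);print(k.sum(),np.median(P[k,2]))
E
```

```text
-0.0020745841457728946 -0.0007803581849504919 0.12223314007006388 0.015983604786811316
145 0.10922782499764172
145 0.10906166231227465
132 0.10933798044785625
```

The last checks agree, so I'm handing in.

```bash
python3 -c "
from cell import hand_in
print(hand_in())"
```

```text
the job is handed in; nothing more can be done
None
```

The quiche is in the grill and the job is handed in, at about 26 s of the 72 s allowed. `hand_in()` gives no verdict, so these are my own measurements.

- **What I did:** I set the oblong dish crosswise on the blade and let go. Then I gripped the handle at 60 N, carried the dish level into the grill and lowered the blade through the slot. I drew the paddle out and laid it on the bare counter in front of the grill.
- **Dish:** it is about 2 mm off the rack's middle in depth and 1 mm sideways, and 0.016 rad off square. Depth readings at its left, middle and right agree to 0.3 mm, so it is level along its length.
- **Paddle:** the blade's top reads 4.0–4.8 mm above the counter along its length, so it lies flat, with the gripper released and clear. It is well away from the board and both dishes.
- **Others:** I never touched the round dish, milk jug or sugar jar. I did not re-measure their positions at the end.

No check failed. The only disagreement was 1–3 mm between the two cameras' readings of the dish's starting position, about what their calibration allows.

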